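Seat a pipe offcut in the V fixture and hold it down for tacking

ROBOT

A 7-joint arm with a two-finger parallel gripper is mounted at the origin on the work surface. World frame = base frame: x ahead of the robot, y to its left, z up, the work surface at z = 0. Lengths are in m, angles in rad, forces in N, time in s.
With the tool pointing down it reaches from about 0.4 to 0.925 m from the base axis. Payload 4.1 kg.
Tool frame: the origin (TCP) lies on the centre line of the jaws, within the pads' length; the fingertips stand 25 mm ahead of it and the grasp point (between the pads) lies 6 mm ahead of it; z points along the fingers, x is the direction in which the jaws open and shut, and the axes are right-handed (so a half turn about z gives the same grasp; the last joint's range is limited). The gripper opens to 85 mm and grips with 20 to 120 N. Pads are 22 mm wide; open, the fingers measure 114 mm over their backs; the gripper's body (76 mm by 85 mm) begins 54 mm behind the grasp point. The pads swing forward as they close: fully open they stand 13 mm farther back than shut.
Start: joints at [-1.361, 0.398, 0.045, 1.537, -0.019, 1.207, -0.051], TCP at [0.198, 0.619, 0.256] pointing down, gripper open.
Joint ranges: [-2.82, 2.82], [-0.49, 2.23], [-1.37, 1.46], [0, 2.46], [-1.36, 4.5], [0.23, 2], [-2.94, 2.94]. Speed limits (rad/s): [2.57, 2.57, 3.14, 3.14, 3.14, 3.14, 3.14].

INTERFACE

Orientations are given as a 3x3 rotation matrix whose columns are the frame's x, y, z axes.
In Python, from workcell import robot gives the robot as it stands.
- The arm moves only by the tool send_rows, never from a script. Its argument "steps" is a list of rows, each a list of 7 numbers: the turn, a rotation vector about the tool's x, y, z normalised to -1 to 1, where 1 is 90 degrees, then the shift along the tool's x, y, z normalised to -1 to 1, where 1 is 0.5 m, then the opening, from 0 (shut) to 1 (fully open). A call has 1 to 8 rows; each row is the pose to reach, as a shift and turn from the pose commanded when the call began, along the tool's axes at that moment; what a row does not reach only later rows make up. A row lasts 1/8 s, in which the tool goes at most 62.5 mm and 10.7 degrees, less where a joint would pass 70% of its speed; a pose out of reach is approached as far as the arm can. A call with a number of a shift or a turn outside -1 to 1 is refused whole. A call with a gripper value outside its range is refused whole. The fingers move at their own pace and stop on an object; "grip_force" is the grip in N (left out, the last holds). Time passes only in rows, so rows that repeat a pose let the fingers close. It gives the time, the measured TCP pose, the force and the opening at its end, in the units of the state.
- robot.get_state(): the state, without advancing time (a new reading comes with each control period).
- robot.camera(name): name is "scene" or "top"; returns a dict with "frame" (420x560x3 uint8, blue, green, red), "z_map" (420x560 float32, m along the optical axis (not along the pixel's ray), 0 where there is no reading), "mtx" (3x3 intrinsics, pixels), "rvec" (rotation vector, rad) and "tvec" (3), from world to camera coordinates, as OpenCV has them. Camera axes: x right, y down, z forward; pixel columns grow to the right and rows downward; lengths in m; the calibration is good to about 2 mm. A picture is of the moment at which its call begins.
- robot.close_job(): hands the job in, once; it reports no verdict.
The state is a dict: "clock": time; "qpos": joint angles; "qvel": joint speeds; "tau": joint torques, N m; "ee_pos": TCP position; "ee_rot": TCP orientation; "ft_force": force on the tool from outside, world axes, zero at the start; "wrist_torque": the same for the moment, N m; "opening": finger opening in m.
Only numpy, scipy, OpenCV 4.12 (cv2) and the standard library are available. Lean on these libraries where they do the work, as an engineer would, in place of code of your own. Each camera call takes 0.05 s, during which the arm holds its last target. There are 200 camera calls.

TASK

Get the wider of the two pipe offcuts ready for tack welding in the V fixture: pull the black keeper knob fully out, lay the wide pipe in the V jaws centred along them, and push the knob fully home again so that the keeper bar reaches over the pipe. Then press straight down on the middle of the pipe with about 15 newtons so that it bears on both sides of the V, and finish while still holding it pressed; do not let go. Leave the thin pipe, the yellow tin, the hammer and the brush where they are.

Things in the scene. Friction and masses are not known exactly. Their poses are not given: they have to be found in the camera images.
- fixture: Fixed pipe fixture. Base 190 x 112 x 12 mm. Two V jaws in line at its x = -50 and +50 mm, each 34 mm long, 76 mm wide, 52 mm tall; 66 mm gap between them for fingers. The 90-degree V runs along x, opens upward. By the jaw at x = -50, on the -y side (y -43 to -59, x -62 to -38 mm), a 97 mm tall post guides the keeper bar. Origin: bench level under the V's middle; y across the V, z up.
- vee (a point): The point where the pipe's middle lies when it is seated: 54 mm above the bench, over the fixture's origin. Axes as the fixture's; x runs along the V.
- v_left: The two inclined V faces on the fixture's +y side (bare aluminium, one per jaw). Fixed; frame equal to the fixture's.
- v_right: The two inclined V faces on the fixture's -y side. Fixed; frame equal to the fixture's.
- keeper (a joint): Travel (m) of the steel keeper bar, 14 x 8 mm, sliding along fixture y at x = -50 mm, underside 81 mm above bench, 3 mm over a seated pipe. 0 = home: its tip is across the V at y = +10 mm and blocks it. 0.045 = fully out, knob pulled toward fixture -y, tip at y = -35 mm, clear of the pipe. A detent holds it at both ends: about 5 to 8 N over the first half of the travel, then it snaps to the other end.
- knob (a point): Centre of the keeper's black knob, a cylinder 28 mm in diameter, 18 mm long, axis level along fixture y, 85 mm above bench; moves with the slide: fixture x = -50, y = -83 mm at home, y = -128 mm when out. On a 10 mm stem, 15 mm off the post at home. Pinch it from above across its diameter (along fixture x); its flat outer end, 9 mm beyond this point, can be pushed.
- pipe: The wide steel pipe offcut, 48 mm outside diameter, 160 mm long, about 0.45 kg, bore open. Origin at the middle of its axis, x along its axis. It starts lying level on one of two wooden cradles, its axis 33.5 mm above the bench.
- thin_pipe: The thin steel pipe offcut, 32 mm outside diameter, 160 mm long, lying on the other cradle. Stays there. Origin at the middle of its axis, x along its axis.
- cradle_a: Wooden cradle under the wide pipe: two pairs of blocks 14 mm high, 60 mm wide over all, at x = -55 and +55 mm (24 mm long each), joined by a 4 mm strip; an 86 mm gap between the pairs leaves room for fingers. Fixed. Origin: bench level under its middle, x along the pipe.
- cradle_b: Wooden cradle under the thin pipe, the same as the other. Fixed.
- tin: Yellow tin, 64 mm in diameter, 55 mm tall, standing. Origin: centre of its underside. Bystander.
- hammer: Hammer 260 mm long, lying flat. Bystander.
- brush: Brush 220 mm long, lying flat. Bystander.
Mind the look-alikes: they are no part of the job. What is shaped like the pipe but orange is not meant.

How it is judged:
On the way, in this order (a step that is already met when the one before it is completed fails the run):
1. the keeper knob is pulled fully out (value of joint keeper above 0.04 m), for 0.2 s.
2. the wide pipe lies in the V jaws, with the keeper out (y of pipe in the frame of vee between -0.004 and 0.004 m and z of pipe in the frame of vee between -0.005 and 0.003 m and x of pipe in the frame of vee between -0.015 and 0.015 m and angle between the x axis of pipe and the x axis of vee, either way round below 0.05 rad and value of joint keeper above 0.035 m), for 0.3 s.
3. the keeper is pushed home over the pipe (y of pipe in the frame of vee between -0.004 and 0.004 m and z of pipe in the frame of vee between -0.005 and 0.003 m and x of pipe in the frame of vee between -0.015 and 0.015 m and angle between the x axis of pipe and the x axis of vee, either way round below 0.05 rad and value of joint keeper below 0.004 m), for 0.2 s.
At the end, for the whole second after the job is handed in: Ends pressing: wide pipe seated in the V (middle within 15 mm along, 4 mm across, -5 to +3 mm in height of vee; axis within 0.05 rad) and still, keeper within 4 mm of home, fingers press the pipe with over 8 N, and it bears on each side of the V with over 5 N (all of step 3 and contact force between pipe and v_left above 5 N and contact force between pipe and v_right above 5 N and contact force between the fingers and pipe above 8 N and linear speed of pipe below 0.02 m/s); the arm keeps its last pose, push and grip.
It fails at once if a bystander is moved by more than 30 mm (distance of any of thin_pipe, tin, hammer, brush from where it was at the start of the episode above 0.03 m).
It also fails if it takes over 69 s, if anything falls off the work surface, if the arm or the gripper's body presses on something with over 40 N, if the wrist force passes 120 N, or if a joint passes its speed limit or range.

## Working session

There is one attempt and no reset: what is moved stays moved. The work goes in short steps, Python scripts to look and compute and a tool call to move; the robot and the scene stay as the last step left them, time stands still between calls to the robot, and variables do not carry over. Pictures are saved under pics/ and viewed, about 8 in all and at most 12, crops included, and the job is handed in when it is done.

Besides the shell and the picture viewer there is one more tool, called after "Request:" in YAML: its name, and indented under it one key for each argument. send_rows: Moves the arm, as the interface text tells. Its arguments: {"type":"object","properties":{"steps":{"type":"array","items":{"type":"array","items":{"type":"number","minimum":-1,"maximum":1}}},"grip_force":{"type":"number"}},"required":["steps"]}

```bash
mkdir -p pics; cat > h.py <<'E'
import numpy as np, cv2
from workcell import robot
def cam(n):
    c=robot.camera(n); c['R']=cv2.Rodrigues(np.array(c['rvec'],float))[0]; c['t']=np.array(c['tvec'],float).ravel(); return c
def pts(c):
    z=c['z_map']; v,u=np.indices(z.shape); K=c['mtx']
    P=np.stack([(u-K[0,2])/K[0,0]*z,(v-K[1,2])/K[1,1]*z,z],-1)
    return (P-c['t'])@c['R']
E
python3 - <<'E'
from h import *
s=robot.get_state(); print({k:np.round(v,3).tolist() for k,v in s.items()})
for n in('scene','top'):
    c=cam(n); cv2.imwrite(f'pics/{n}1.png',c['frame']); np.savez(f'{n}1.npz',**c)
    print(n,c['mtx'],-c['R'].T@c['t'],c['R'][2])
E
```

```text
{'clock': 0.0, 'qpos': [-1.361, 0.399, 0.045, 1.538, -0.019, 1.207, -0.051], 'qvel': [0.001, -0.0, 0.0, -0.001, -0.002, 0.0, -0.0], 'tau': [-0.001, -47.513, 1.364, -25.422, 0.012, 0.009, -0.0], 'ee_pos': [0.197, 0.619, 0.255], 'ee_rot': [[0.304, 0.953, -0.0], [0.953, -0.304, -0.002], [-0.002, 0.0, -1.0]], 'ft_force': [-0.828, -0.328, -0.205], 'wrist_torque': [-0.011, 0.026, 0.063], 'opening': 0.085}
scene [[386.10157598   0.         284.25198098]
 [  0.         386.10157598 205.79724318]
 [  0.           0.           1.        ]] [1.13054063 0.28465824 0.78868161] [-0.61831273 -0.21840002 -0.75497735]
top [[390.09173465   0.         280.51939198]
 [  0.         390.09173465 206.74749603]
 [  0.           0.           1.        ]] [0.51909806 0.0562279  0.97197533] [ 0.02549669  0.03337714 -0.99911755]
```

View pics/scene1.png

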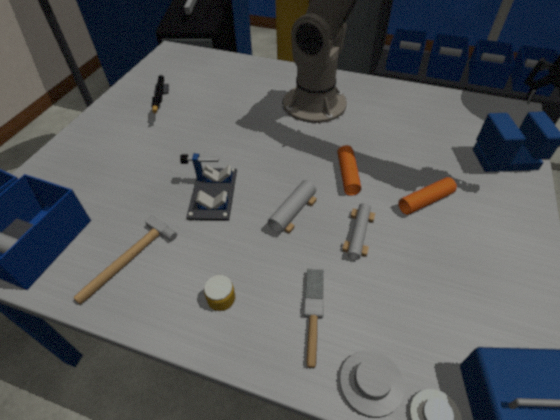

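View pics/top1.png

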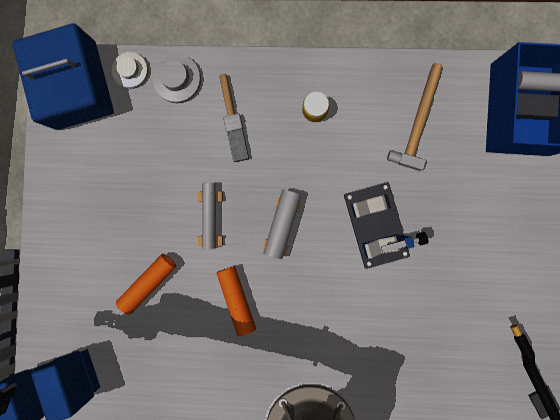

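Scene: the wide pipe is grey at top (285,222). The thin pipe is at (211,215), the orange look-alikes at (146,283) and (236,300). The fixture is at (376,225), and its black knob at (424,238).

```bash
python3 - <<'E'
from h import *
c=dict(np.load('top1.npz')); P=pts(c); f=c['frame'].astype(int)
def box(u0,u1,v0,v1):
    m=np.zeros(f.shape[:2],bool); m[v0:v1,u0:u1]=1; return m
print('table z',np.median(P[130:170,260:300,2]))
# pipes
for n,b in(('wide',box(255,315,180,265)),('thin',box(190,235,175,255))):
    z=P[...,2]; m=b&(z>0.026); q=P[m]; zt=np.percentile(q[:,2],95)
    r=cv2.minAreaRect(q[:,:2].astype(np.float32)*1000); print(n,'ztop',zt,r,m.sum())
    bp=cv2.boxPoints(r); print(bp.round(1).tolist())
# fixture plate
b=box(335,445,175,280); z=P[...,2]
m=b&(z>0.006)&(z<0.02)&(f.max(-1)<110); q=P[m]
print('plate',cv2.minAreaRect(q[:,:2].astype(np.float32)*1000),np.median(q[:,2]))
m=b&(z>0.006)
q=P[m]
for lo,hi in((.04,.058),(.075,.105)):
    s=b&(z>lo)&(z<hi); print(lo,s.sum(),P[s].mean(0),cv2.minAreaRect(P[s][:,:2].astype(np.float32)*1000))
s=b&(z>.085)&(z<.105)&(f.max(-1)<60); print('knob',s.sum(),np.argwhere(s).mean(0),P[s].mean(0),P[s].min(0),P[s].max(0))
a=cv2.resize(c['frame'][165:285,180:450],None,fx=2.9,fy=2.9,interpolation=cv2.INTER_CUBIC); cv2.imwrite('pics/crop1.png',a)
E
```

```text
table z 0.0007884212412850393
wide ztop 0.05933906874175917 ((503.19073486328125, 83.50619506835938), (47.715816497802734, 159.81423950195312), 74.99597930908203) 1364
[[419.79998779296875, 81.0999984741211], [574.2000122070312, 39.79999923706055], [586.5999755859375, 85.9000015258789], [432.20001220703125, 127.19999694824219]]
thin ztop 0.04003514647015787 ((520.605224609375, 167.70437622070312), (158.00177001953125, 222.74168395996094), 1.837162733078003) 840
[[438.1000061035156, 276.5], [445.20001220703125, 53.900001525878906], [603.0999755859375, 58.900001525878906], [596.0, 281.6000061035156]]
plate ((505.7057189941406, -146.78533935546875), (189.87696838378906, 112.62159729003906), 17.432395935058594) 0.012880828413684677
0.04 447 [ 0.50679672 -0.13508092  0.0467811 ] ((506.1574401855469, -147.3024139404297), (134.1164093017578, 95.83609771728516), 17.65399932861328)
0.075 408 [ 0.47013098 -0.19747139  0.09259329] ((466.1360168457031, -192.74301147460938), (26.96389389038086, 102.77713775634766), 19.833059310913086)
knob 133 [238.27819549 419.2556391 ] [ 0.47951896 -0.22428057  0.09504027] [ 0.45722479 -0.24153318  0.08541113] [ 0.49372358 -0.15925798  0.10127511]
```

View pics/crop1.png

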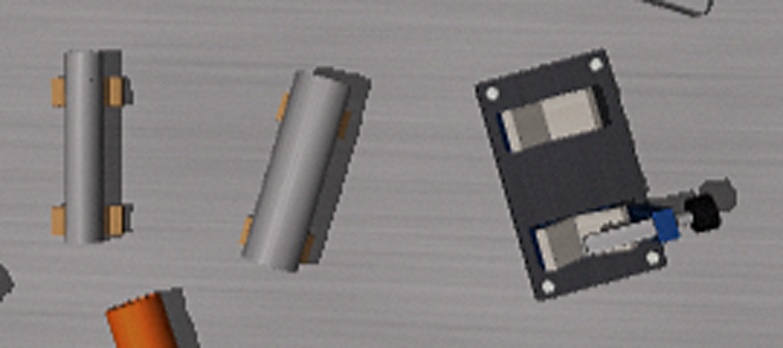

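The crop confirms it. The wide grey pipe at top (285,222) measures 47.7 x 160 mm with its top at z≈58, so it fits the description. The one at (211,215) is visibly thinner, and the orange ones are excluded. The fixture is at (0.506,-0.147) with yaw 17.5°, and the knob is at its lower right, as expected.

```bash
cat >> h.py <<'E'
from scipy.spatial.transform import Rotation as Ro
def ray(c,u,v,z):
    d=c['R'].T@np.linalg.solve(c['mtx'],[u,v,1.]); o=-c['R'].T@c['t']; return o+d*(z-o[2])/d[2]
def fx(p,o=(.506,-.147),a=17.5):
    d=np.asarray(p)[...,:2]-np.array(o); a=np.radians(a); return d@np.array([[np.cos(a),-np.sin(a)],[np.sin(a),np.cos(a)]])
def world(p,o=(.506,-.147),a=17.5):
    a=np.radians(a); return np.array(o)+np.array([[np.cos(a),-np.sin(a)],[np.sin(a),np.cos(a)]])@np.array(p)
def goal(xyz,yaw,R=None,p=None):
    "row (turn, shift) from pose to TCP xyz with tool x at yaw deg"
    s=robot.get_state(); R=np.array(s['ee_rot']) if R is None else R; p=np.array(s['ee_pos']) if p is None else p
    a=np.radians(yaw); x=np.array([np.cos(a),np.sin(a),0]); z=np.array([0,0,-1.]); G=np.c_[x,np.cross(z,x),z]
    return np.round(np.r_[Ro.from_matrix(R.T@G).as_rotvec()/(np.pi/2), R.T@(np.array(xyz)-p)/.5],4).tolist()
E
python3 - <<'E'
from h import *
for n in('top','scene'):
    c=dict(np.load(n+'1.npz')); P=pts(c); f=c['frame'].astype(int); z=P[...,2]
    q=fx(P); s=(z>.07)&(z<.11)&(q[...,1]<-.066)&(q[...,1]>-.15)&(abs(q[...,0]+.05)<.04)&(f.max(-1)<80)
    k=q[s]; print(n,s.sum(),k.min(0),k.max(0),np.median(k,0),z[s].max(), np.argwhere(s).mean(0))
    s=(z>.076)&(z<.105)&(q[...,1]<.03)&(q[...,1]>-.066)&(abs(q[...,0]+.05)<.04); k=q[s]
    print('bar+post',k.min(0),k.max(0),np.median(k,0))
print('knob exp',world([-.05,-.083]))
print(goal([.5,.2,.256],17.5))
E
```

```text
top 90 [-0.06364249 -0.08273127] [-0.03690598 -0.06600315] [-0.04893788 -0.07359828] 0.10119124200720228 [237.7 423. ]
bar+post [-0.0623832  -0.06556643] [-0.03794928  0.01980211] [-0.04939538 -0.03291267]
scene 52 [-0.05406066 -0.08003283] [-0.03397428 -0.06644822] [-0.03957927 -0.07341225] 0.10082127975334705 [158.61538462 182.57692308]
bar+post [-0.06052458 -0.06579517] [-0.03404317  0.02159899] [-0.04444009 -0.03203285]
knob exp [ 0.48327273 -0.2411938 ]
[0.0006, 0.001, 0.6091, -0.6141, 0.8311, -0.0001]
```

```bash
python3 - <<'E'
from h import *
c=dict(np.load('top1.npz')); P=pts(c); z=P[...,2]; q=fx(P)
for x0 in(.05,):
    s=(abs(q[...,0]-x0)<.012)&(abs(q[...,1])<.075)&(z>.008)
    k=np.c_[q[s],z[s]]
    for y in np.arange(-.06,.071,.005):
        m=abs(k[:,1]-y)<.0025; print(round(y,3),m.sum(),np.round(np.median(k[m,2]),4) if m.any() else '')
s=(abs(abs(q[...,0])-.05)<.03)&(abs(q[...,1])<.06)&(z>.04)&(z<.06); k=q[s]
a=k[k[:,0]>0]; print('jaw+50 x',a[:,0].min(),a[:,0].max(),a[:,1].min(),a[:,1].max())
a=k[k[:,0]<0]; print('jaw-50 x',a[:,0].min(),a[:,0].max(),a[:,1].min(),a[:,1].max())
E
```

```text
-0.06 0 
-0.055 12 0.0124
-0.05 19 0.0129
-0.045 22 0.0136
-0.04 22 0.0128
-0.035 1 0.0132
-0.03 7 0.047
-0.025 17 0.0495
-0.02 24 0.0503
-0.015 27 0.0443
-0.01 28 0.0401
-0.005 24 0.034
-0.0 24 0.0302
0.005 24 0.0255
0.01 19 0.0225
0.015 17 0.0276
0.02 17 0.0319
0.025 19 0.0367
0.03 16 0.0417
0.035 18 0.047
0.04 22 0.0513
0.045 44 0.0448
0.05 22 0.0123
0.055 14 0.0135
0.06 0 
0.065 0 
0.07 0 
jaw+50 x 0.033202903140834676 0.06701697144641026 -0.028904157381235397 0.04769751623474167
jaw-50 x -0.06710327236559728 -0.03280886665074299 -0.048357214705757365 0.047453454703178986
```

Request:
send_rows:
  steps:
    - [0,0,0.11,-0.1,0.12,0,1]
    - [0,0,0.22,-0.2,0.24,0,1]
    - [0,0,0.33,-0.3,0.36,0,1]
    - [0,0,0.44,-0.4,0.48,0,1]
    - [0,0,0.55,-0.5,0.6,0,1]
    - [0,0,0.61,-0.56,0.72,0,1]
    - [0,0,0.61,-0.614,0.831,0,1]
    - [0,0,0.61,-0.614,0.831,0,1]
  grip_force: 40

```text
clock: 1.1
ee_pos: [0.4888, 0.2124, 0.2562]
ee_rot: [[0.954, 0.3, -0.0], [0.3, -0.954, 0.001], [0.0, -0.001, -1.0]]
ft_force: [-0.2, 0.4, 0.1]
opening: 0.0856
```

The V is centred 9.5 mm to +y of the plate centre (jaw edges, V bottom, bar tip and knob all agree). So the fixture origin is (0.503,-0.138).

```bash
sed -i 's/o=(.506,-.147)/o=(.5031,-.1379)/' h.py; python3 - <<'E'
from h import *
k=world([-.05,-.083]); print(k)
s=robot.get_state(); print(s['ee_pos'],np.round(s['qpos'],2))
print(goal([*k,.20],17.5)); print(goal([*k,.091],17.5))
E
```

```text
[ 0.48037273 -0.2320938 ]
[0.48878375 0.21244155 0.25623842] [-0.89  0.21  0.46  1.83 -0.1   1.13 -0.09]
[-0.0004, -0.0001, -0.0006, -0.2826, 0.8432, 0.112]
[-0.0004, -0.0001, -0.0006, -0.2826, 0.8433, 0.33]
```

Request:
send_rows:
  steps:
    - [0,0,0,-0.035,0.11,0.0,1]
    - [0,0,0,-0.07,0.22,0.03,1]
    - [0,0,0,-0.11,0.33,0.06,1]
    - [0,0,0,-0.15,0.44,0.1,1]
    - [0,0,0,-0.19,0.55,0.1,1]
    - [0,0,0,-0.23,0.66,0.1,1]
    - [0,0,0,-0.26,0.77,0.1,1]
    - [0,0,0,-0.285,0.84,0.1,1]

```text
clock: 2.1
ee_pos: [0.477, -0.2323, 0.2062]
ee_rot: [[0.955, 0.297, -0.0], [0.297, -0.955, -0.001], [-0.0, 0.001, -1.0]]
ft_force: [-0.3, 0.5, -0.1]
opening: 0.0855
```

Request:
send_rows:
  steps:
    - [0,0,0,0,0,0,1]
    - [0,0,0,0,0,0,1]
    - [0,0,0,0,0,0,1]

```text
clock: 2.48
ee_pos: [0.4781, -0.2276, 0.206]
ee_rot: [[0.953, 0.302, -0.0], [0.302, -0.953, 0.001], [0.0, -0.001, -1.0]]
ft_force: [0.9, 0.5, 0.5]
opening: 0.0853
```

```bash
python3 - <<'E'
from h import *
k=world([-.05,-.083])
s=robot.get_state(); print(s['ee_pos'],np.round(s['qpos'],2))
print(goal([*k,.091],17.5))
E
```

```text
[ 0.47808237 -0.22763478  0.20599182] [-0.23  0.29  0.72  1.9  -0.22  1.03  0.89]
[-0.0008, -0.0, 0.0007, 0.0017, 0.0102, 0.23]
```

Descend and pinch.

Request:
send_rows:
  steps:
    - [0,0,0,0.002,0.01,0.05,1]
    - [0,0,0,0.002,0.01,0.1,1]
    - [0,0,0,0.002,0.01,0.15,1]
    - [0,0,0,0.002,0.01,0.2,1]
    - [0,0,0,0.002,0.01,0.23,1]
    - [0,0,0,0.002,0.01,0.23,0.6]
    - [0,0,0,0.002,0.01,0.23,0.1]
    - [0,0,0,0.002,0.01,0.23,0.1]
  grip_force: 40

```text
clock: 3.48
ee_pos: [0.4809, -0.2341, 0.0922]
ee_rot: [[0.954, 0.299, 0.002], [0.299, -0.954, -0.0], [0.002, 0.001, -1.0]]
ft_force: [0.7, -0.2, 1.1]
opening: 0.0325
```

Request:
send_rows:
  steps:
    - [0,0,0,0,0,0,0.1]
    - [0,0,0,0,0,0,0.1]
    - [0,0,0,0,0,0,0.1]
    - [0,0,0,0,0,0,0.1]

```text
clock: 3.98
ee_pos: [0.481, -0.2341, 0.0922]
ee_rot: [[0.954, 0.299, 0.002], [0.299, -0.954, 0.0], [0.002, 0.0, -1.0]]
ft_force: [-1.2, 0.9, 6.1]
opening: 0.0265
```

```bash
python3 - <<'E'
from h import *
c=cam('scene'); cv2.imwrite('pics/s2.png',cv2.resize(c['frame'][90:240,120:320],None,fx=3,fy=3,interpolation=cv2.INTER_CUBIC))
s=robot.get_state(); print(s['ee_pos'],s['opening'],s['ft_force'],fx(s['ee_pos'][:2]))
E
```

```text
[ 0.48097946 -0.23414115  0.09224691] 0.026928809373804413 [-0.44622509  1.10328381  6.85152296] [-0.05003701 -0.08513505]
```

View pics/s2.png

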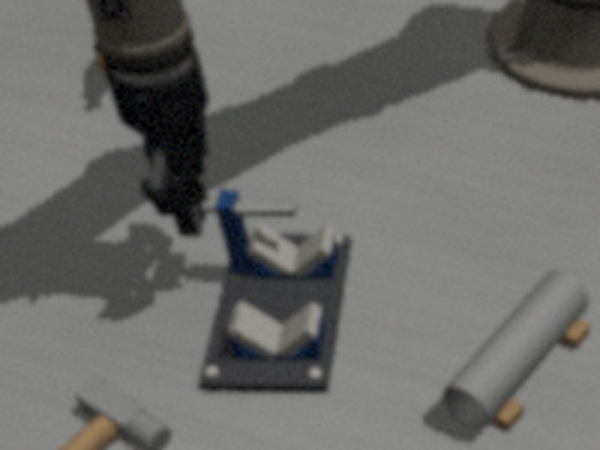

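The crop shows the fingers on the knob at about (185,215), and the opening of 27 mm matches its 28 mm diameter. Pulling along tool +y.

Request:
send_rows:
  steps:
    - [0,0,0,0,0.015,0,0.1]
    - [0,0,0,0,0.03,0,0.1]
    - [0,0,0,0,0.045,0,0.1]
    - [0,0,0,0,0.06,0,0.1]
    - [0,0,0,0,0.075,0,0.1]
    - [0,0,0,0,0.09,0,0.1]
    - [0,0,0,0,0.096,0,0.1]
    - [0,0,0,0,0.096,0,0.1]
  grip_force: 50

```text
clock: 5.03
ee_pos: [0.4945, -0.2772, 0.0921]
ee_rot: [[0.954, 0.3, -0.002], [0.3, -0.954, 0.006], [0.0, -0.007, -1.0]]
ft_force: [-2.5, 5.8, 13.0]
opening: 0.0265
```

Request:
send_rows:
  steps:
    - [0,0,0,0,0,0,0.1]
    - [0,0,0,0,0,0,0.1]

```text
clock: 5.28
ee_pos: [0.4945, -0.2772, 0.0922]
ee_rot: [[0.954, 0.3, -0.001], [0.3, -0.954, 0.006], [0.001, -0.006, -1.0]]
ft_force: [-3.1, 6.3, 13.3]
opening: 0.0262
```

```bash
python3 - <<'E'
from h import *
c=cam('scene'); P=pts(c); z=P[...,2]; q=fx(P)
s=(z>.076)&(z<.105)&(q[...,1]<.03)&(q[...,1]>-.07)&(abs(q[...,0]+.05)<.02); k=q[s]
print('bar+post y',k.min(0),k.max(0))
s=robot.get_state(); print(s['ee_pos'],s['opening'],s['ft_force'],fx(s['ee_pos'][:2]))
E
```

```text
bar+post y [-0.05934257 -0.06953141] [-0.03479544 -0.03269894]
[ 0.49449259 -0.27717628  0.09213601] 0.026296370695372235 [-2.4672443   5.15082921 13.3546014 ] [-0.05009022 -0.13024185]
```

Keeper is out: TCP moved 45 mm and the bar tip is no longer over the V. Release and rise.

Request:
send_rows:
  steps:
    - [0,0,0,0,0,0,0.6]
    - [0,0,0,0,0,0,1]
    - [0,0,0,0,0,0,1]
    - [0,0,0,0,0,-0.06,1]
    - [0,0,0,0,0,-0.14,1]
    - [0,0,0,0,0,-0.22,1]
    - [0,0,0,0,0,-0.24,1]
    - [0,0,0,0,0,-0.24,1]

```text
clock: 6.32
ee_pos: [0.4946, -0.2796, 0.2112]
ee_rot: [[0.954, 0.299, 0.0], [0.299, -0.954, 0.0], [0.0, -0.0, -1.0]]
ft_force: [-0.0, 0.2, 0.0]
opening: 0.0852
```

```bash
python3 - <<'E'
from h import *
c=cam('top'); P=pts(c); z=P[...,2]; q=fx(P)
s=(z>.076)&(z<.105)&(abs(q[...,1])<.16)&(abs(q[...,0]+.05)<.02); k=q[s]; print('slide y',k.min(0),k.max(0))
c=cam('scene'); P=pts(c); z=P[...,2]; q=fx(P)
s=(z>.076)&(z<.105)&(abs(q[...,1])<.16)&(abs(q[...,0]+.05)<.02); k=q[s]; print('slide y',k.min(0),k.max(0))
s=robot.get_state(); print(s['ee_pos'],s['opening'],s['ft_force'])
print(goal([.5032,.0835,.21],75))
E
```

```text
slide y [-0.06381799 -0.13691341] [-0.03676787 -0.03516018]
slide y [-0.06238302 -0.13572343] [-0.03322199 -0.03257756]
[ 0.49378355 -0.27902404  0.20973374] 0.08567588406888842 [ 0.36048391  0.60105553 -0.03370357]
[-0.0018, 0.0005, -0.6398, 0.235, -0.6862, 0.0003]
```

Request:
send_rows:
  steps:
    - [0,0,-0.11,0.03,-0.1,0,1]
    - [0,0,-0.22,0.07,-0.2,0,1]
    - [0,0,-0.33,0.1,-0.3,0,1]
    - [0,0,-0.44,0.14,-0.4,0,1]
    - [0,0,-0.55,0.17,-0.5,0,1]
    - [0,0,-0.64,0.21,-0.6,0,1]
    - [0,0,-0.64,0.235,-0.686,0,1]
    - [0,0,-0.64,0.235,-0.686,0,1]

```text
clock: 7.42
ee_pos: [0.5027, 0.0873, 0.2095]
ee_rot: [[0.251, 0.968, -0.003], [0.968, -0.251, 0.001], [-0.0, -0.003, -1.0]]
ft_force: [1.0, 0.3, -0.4]
opening: 0.0857
```

Request:
send_rows:
  steps:
    - [0,0,0,0,0,0,1]
    - [0,0,0,0,0,0,1]

```text
clock: 7.68
ee_pos: [0.5038, 0.081, 0.2107]
ee_rot: [[0.261, 0.965, -0.001], [0.965, -0.261, -0.001], [-0.001, -0.001, -1.0]]
ft_force: [0.1, -0.1, 0.5]
opening: 0.0852
```

```bash
python3 - <<'E'
from h import *
s=robot.get_state(); print(s['ee_pos'],np.round(s['qpos'],2))
print(goal([.5032,.0835,.042],75))
E
```

```text
[0.50379306 0.08102153 0.21071472] [-0.58  0.2   0.38  1.93 -0.09  1.03  1.15]
[-0.0005, 0.0007, -0.0016, 0.0048, -0.0022, 0.3374]
```

Request:
send_rows:
  steps:
    - [0,0,0,0.005,-0.002,0.07,1]
    - [0,0,0,0.005,-0.002,0.14,1]
    - [0,0,0,0.005,-0.002,0.21,1]
    - [0,0,0,0.005,-0.002,0.28,1]
    - [0,0,0,0.005,-0.002,0.335,1]
    - [0,0,0,0.005,-0.002,0.335,1]
    - [0,0,0,0.005,-0.002,0.335,0.6]
    - [0,0,0,0.005,-0.002,0.335,0.4]
  grip_force: 60

```text
clock: 8.68
ee_pos: [0.5048, 0.0853, 0.0451]
ee_rot: [[0.259, 0.966, 0.003], [0.966, -0.259, 0.001], [0.001, 0.002, -1.0]]
ft_force: [-0.6, -4.2, 5.1]
opening: 0.0514
```

Request:
send_rows:
  steps:
    - [0,0,0,0,0,0,0.3]
    - [0,0,0,0,0,0,0.3]
    - [0,0,0,0,0,0,0.3]
    - [0,0,0,0,0,0,0.3]

```text
clock: 9.18
ee_pos: [0.5047, 0.0833, 0.0457]
ee_rot: [[0.26, 0.966, 0.002], [0.966, -0.26, -0.001], [-0.001, 0.002, -1.0]]
ft_force: [-1.7, -4.5, 7.8]
opening: 0.0464
```

Request:
send_rows:
  steps:
    - [0,0,0,0,0,-0.05,0.3]
    - [0,0,0,0,0,-0.1,0.3]
    - [0,0,0,0,0,-0.15,0.3]
    - [0,0,0,0,0,-0.2,0.3]
    - [0,0,0,0,0,-0.24,0.3]
    - [0,0,0,0,0,-0.24,0.3]
    - [0,0,0,0,0,-0.24,0.3]
    - [0,0,0,0,0,-0.24,0.3]

```text
clock: 10.18
ee_pos: [0.5028, 0.0853, 0.1627]
ee_rot: [[0.259, 0.966, -0.002], [0.966, -0.259, -0.001], [-0.001, -0.002, -1.0]]
ft_force: [-0.1, 0.6, -3.5]
opening: 0.0458
```

```bash
python3 - <<'E'
from h import *
c=cam('scene'); cv2.imwrite('pics/s3.png',cv2.resize(c['frame'][60:260,150:390],None,fx=2.5,fy=2.5,interpolation=cv2.INTER_CUBIC))
s=robot.get_state(); print(s['ee_pos'],s['opening'],s['ft_force'],s['wrist_torque'])
v=world([0,0]); print(v, goal([*v,.16],107.5))
E
```

```text
[0.50296759 0.08523508 0.1627716 ] 0.04585526527007953 [-0.63455759 -0.18346369 -3.90448539] [-0.01738522 -0.0055731   0.028746  ]
[ 0.5031 -0.1379] [-0.0012, 0.0004, -0.361, -0.431, 0.1157, 0.0058]
```

View pics/s3.png

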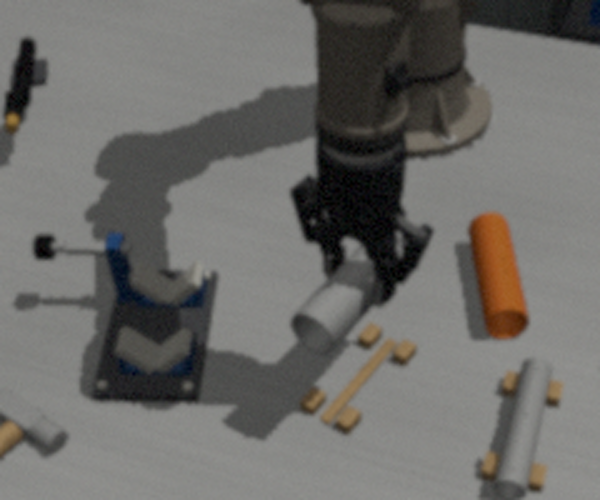

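The pipe is held level (wrist moment near 0, weight about 4 N). Its cradle is empty and the keeper is still out. Carrying it over the V.

Request:
send_rows:
  steps:
    - [0,0,-0.06,-0.07,0.02,0,0.3]
    - [0,0,-0.12,-0.14,0.04,0,0.3]
    - [0,0,-0.18,-0.21,0.06,0,0.3]
    - [0,0,-0.24,-0.28,0.08,0,0.3]
    - [0,0,-0.3,-0.35,0.1,0,0.3]
    - [0,0,-0.36,-0.41,0.11,0,0.3]
    - [0,0,-0.361,-0.431,0.116,0,0.3]
    - [0,0,-0.361,-0.431,0.116,0,0.3]

```text
clock: 11.22
ee_pos: [0.5039, -0.1377, 0.1634]
ee_rot: [[-0.298, 0.954, -0.001], [0.954, 0.298, 0.001], [0.001, -0.0, -1.0]]
ft_force: [-0.1, 0.2, -4.5]
opening: 0.0459
```

Request:
send_rows:
  steps:
    - [0,0,0,0,0,0,0.3]
    - [0,0,0,0,0,0,0.3]
    - [0,0,0,0,0,0,0.3]

```text
clock: 11.6
ee_pos: [0.5042, -0.1368, 0.1638]
ee_rot: [[-0.302, 0.953, 0.0], [0.953, 0.302, 0.0], [0.0, 0.0, -1.0]]
ft_force: [0.8, 0.5, -3.6]
opening: 0.0458
```

```bash
python3 - <<'E'
from h import *
s=robot.get_state(); print(s['ee_pos'],fx(s['ee_pos'][:2]))
v=world([0,0]); print(v, goal([*v,.068],107.5))
for n in('top','scene'):
    c=cam(n); P=pts(c); f=c['frame'].astype(int); z=P[...,2]; q=fx(P)
    # pipe ends: surfaces
    m=(z>.12)&(z<.18)&(abs(q[...,0])<.1)&(abs(q[...,1])<.03)&(abs(q[...,0])>.05); k=np.c_[q[m],z[m]]
    for sg in(-1,1):
        e=k[k[:,0]*sg>0]
        if len(e)>5: print(n,sg,len(e),e[:,0].min(),e[:,0].max(),'y',e[:,1].min(),e[:,1].max(),'ztop',np.percentile(e[:,2],97))
E
```

```text
[ 0.50419282 -0.1367981   0.16377037] [0.00137359 0.00072229]
[ 0.5031 -0.1379] [0.0001, -0.0002, 0.0009, -0.0015, -0.0028, 0.1915]
top -1 254 -0.0799899625376705 -0.05013587535561723 y -0.009828184845156594 0.024561441706919013 ztop 0.17737702367593894
top 1 341 0.05003992042057351 0.07975403680165863 y -0.02215323984433929 0.02499152231704458 ztop 0.1765228254160643
scene -1 25 -0.07795663658805327 -0.05905806474807154 y 0.01799522444341677 0.026234700100346866 ztop 0.16841848902967035
scene 1 382 0.050009885336103524 0.08284157255712117 y -0.020234217846959363 0.026826586921253316 ztop 0.17645514897439377
```

Request:
send_rows:
  steps:
    - [0,0,0,-0.002,0,0.04,0.3]
    - [0,0,0,-0.002,0,0.08,0.3]
    - [0,0,0,-0.002,0,0.11,0.3]
    - [0,0,0,-0.002,0,0.14,0.3]
    - [0,0,0,-0.002,0,0.16,0.3]
    - [0,0,0,-0.002,0,0.175,0.3]
    - [0,0,0,-0.002,0,0.185,0.3]
    - [0,0,0,-0.002,0,0.185,0.3]

```text
clock: 12.7
ee_pos: [0.5043, -0.1387, 0.0711]
ee_rot: [[-0.301, 0.954, -0.0], [0.954, 0.301, 0.0], [0.0, -0.0, -1.0]]
ft_force: [-0.2, -0.4, -4.8]
opening: 0.0462
```

Request:
send_rows:
  steps:
    - [0,0,0,0,0,0.004,0.3]
    - [0,0,0,0,0,0.008,0.3]
    - [0,0,0,0,0,0.011,0.3]
    - [0,0,0,0,0,0.011,0.3]

```text
clock: 13.2
ee_pos: [0.5046, -0.1383, 0.0668]
ee_rot: [[-0.301, 0.954, 0.0], [0.954, 0.301, 0.001], [0.001, 0.001, -1.0]]
ft_force: [-2.8, 1.5, 5.5]
opening: 0.0461
```

Contact at TCP z≈0.067, as predicted. Release and rise, then check.

Request:
send_rows:
  steps:
    - [0,0,0,0,0,0,0.7]
    - [0,0,0,0,0,0,0.9]
    - [0,0,0,0,0,0,1]
    - [0,0,0,0,0,-0.04,1]
    - [0,0,0,0,0,-0.12,1]
    - [0,0,0,0,0,-0.22,1]
    - [0,0,0,0,0,-0.28,1]
    - [0,0,0,0,0,-0.28,1]

```text
clock: 14.2
ee_pos: [0.5061, -0.1392, 0.2084]
ee_rot: [[-0.301, 0.954, 0.006], [0.954, 0.301, -0.0], [-0.002, 0.006, -1.0]]
ft_force: [0.5, 0.4, -0.4]
opening: 0.0853
```

```bash
python3 - <<'E'
from h import *
for n in('top','scene'):
    c=cam(n); P=pts(c); f=c['frame'].astype(int); z=P[...,2]; q=fx(P)
    if n=='scene': cv2.imwrite('pics/s4.png',cv2.resize(c['frame'][90:240,120:320],None,fx=3,fy=3,interpolation=cv2.INTER_CUBIC))
    m=(z>.056)&(z<.085)&(abs(q[...,0])<.1)&(abs(q[...,1])<.03); k=np.c_[q[m],z[m]]
    for sg in(-1,1):
        e=k[(k[:,0]*sg>.02)]
        if len(e)>5: t=e[e[:,2]>np.percentile(e[:,2],80)]; print(n,sg,len(e),e[:,0].min(),e[:,0].max(),'y',e[:,1].min(),e[:,1].max(),'ztop',np.percentile(e[:,2],97))
s=robot.get_state(); print(s['ee_pos'])
k=world([-.05,-.170]); print(k,goal([*k,.21],107.5),goal([*k,.21],17.5))
E
```

```text
top -1 382 -0.08029427254417872 -0.03165157310602152 y -0.023488195273919536 0.023571269165344917 ztop 0.08014244958961864
top 1 540 0.020103198774125308 0.07954258926065555 y -0.024164132868000922 0.02343592022214924 ztop 0.0801234243298799
scene -1 252 -0.0821528410669463 -0.020152596658546615 y -0.02134170031416297 0.025797272761326713 ztop 0.0801935605809188
scene 1 339 0.020287444501759705 0.08276660652170881 y -0.02170987317942197 0.025279504247545204 ztop 0.08014162976580276
[ 0.50393459 -0.1385551   0.20529446]
[ 0.50653414 -0.31506717] [-0.0003, -0.0003, 0.0, -0.3382, -0.1012, -0.0095] [-0.0005, -0.0001, 1.0, -0.3382, -0.1012, -0.0095]
```

View pics/s4.png

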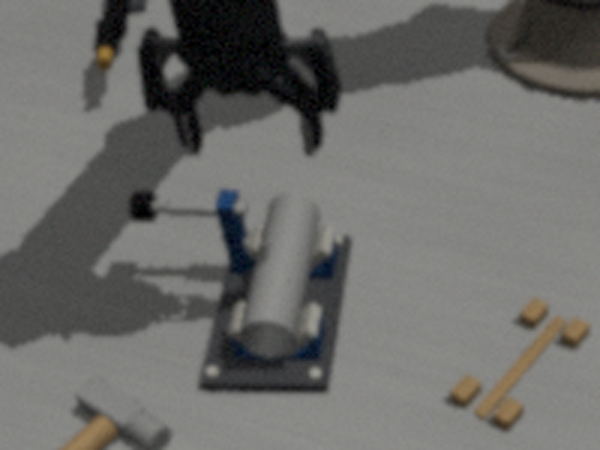

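The crop shows the pipe seated in both jaws at (285,280), centred to about 1 mm, with its top at z≈0.080. The knob is still out at (142,205). Next, push the knob's flat end with shut fingers.

Request:
send_rows:
  steps:
    - [0,0,0,-0.08,-0.025,0,0.6]
    - [0,0,0,-0.16,-0.05,0,0]
    - [0,0,0,-0.24,-0.075,0,0]
    - [0,0,0,-0.31,-0.1,0,0]
    - [0,0,0,-0.355,-0.1,0,0]
    - [0,0,0,-0.355,-0.1,0,0]
    - [0,0,0,-0.355,-0.1,0,0]
    - [0,0,0,-0.355,-0.1,0,0]
  grip_force: 30

```text
clock: 15.3
ee_pos: [0.51, -0.3215, 0.2052]
ee_rot: [[-0.302, 0.953, -0.001], [0.953, 0.302, 0.001], [0.002, -0.0, -1.0]]
ft_force: [0.3, 0.4, 1.1]
opening: 0.0001
```

Request:
send_rows:
  steps:
    - [0,0,0,0,0,0.06,0]
    - [0,0,0,0,0,0.12,0]
    - [0,0,0,0,0,0.17,0]
    - [0,0,0,0,0,0.21,0]
    - [0,0,0,0,0,0.225,0]
    - [0,0,0,0,0,0.225,0]
    - [0,0,0,0,0,0.225,0]

```text
clock: 16.18
ee_pos: [0.5107, -0.3235, 0.0943]
ee_rot: [[-0.301, 0.954, 0.002], [0.954, 0.301, -0.001], [-0.001, 0.001, -1.0]]
ft_force: [0.8, -0.2, 0.9]
opening: 0.0002
```

```bash
python3 - <<'E'
from h import *
s=robot.get_state(); print(s['ee_pos'],fx(s['ee_pos'][:2]),s['opening'],s['ft_force'])
E
```

```text
[ 0.51066873 -0.32346911  0.094261  ] [-0.04858328 -0.17925637] 0.00016239444105288248 [ 0.84400508 -0.17919421  0.85594537]
```

Push toward fixture +y: 65 mm in gentle steps, then finish on force.

Request:
send_rows:
  steps:
    - [0,0,0,0.02,-0.003,0,0]
    - [0,0,0,0.04,-0.003,0,0]
    - [0,0,0,0.055,-0.003,0,0]
    - [0,0,0,0.07,-0.003,0,0]
    - [0,0,0,0.085,-0.003,0,0]
    - [0,0,0,0.1,-0.003,0,0]
    - [0,0,0,0.115,-0.003,0,0]
    - [0,0,0,0.125,-0.003,0,0]

```text
clock: 17.18
ee_pos: [0.4894, -0.2625, 0.0931]
ee_rot: [[-0.302, 0.953, -0.001], [0.953, 0.302, 0.001], [0.002, -0.0, -1.0]]
ft_force: [0.3, 1.2, -0.0]
opening: 0.0001
```

```bash
python3 - <<'E'
from h import *
s=robot.get_state(); print(s['ee_pos'],fx(s['ee_pos'][:2]),s['ft_force'])
for n in('top','scene'):
    c=cam(n); P=pts(c); z=P[...,2]; q=fx(P)
    m=(z>.084)&(z<.094)&(abs(q[...,1])<.04)&(abs(q[...,0]+.05)<.012); k=q[m]; print(n,m.sum(),'tip y',k[:,1].max() if m.any() else '')
E
```

```text
[ 0.4893778  -0.26249648  0.09311782] [-0.05055398 -0.11470343] [ 0.25663412  1.2403596  -0.02382798]
top 147 tip y 0.009994744810343794
scene 98 tip y 0.011799782922511071
```

The bar has snapped home (tip at y≈+10 mm). A small further push to make sure, then back off and rise.

Request:
send_rows:
  steps:
    - [0,0,0,0.006,0,0,0]
    - [0,0,0,0.012,0,0,0]
    - [0,0,0,0.016,0,0,0]
    - [0,0,0,0.016,0,0,0]

```text
clock: 17.77
ee_pos: [0.4873, -0.2561, 0.0933]
ee_rot: [[-0.301, 0.954, -0.0], [0.954, 0.301, 0.0], [0.0, 0.0, -1.0]]
ft_force: [-0.6, 0.5, -0.6]
opening: 0.0001
```

Request:
send_rows:
  steps:
    - [0,0,0,-0.02,0,0,0]
    - [0,0,0,-0.04,0,0,0]
    - [0,0,0,-0.04,0,-0.06,0]
    - [0,0,0,-0.04,0,-0.12,0]
    - [0,0,0,-0.04,0,-0.18,0]
    - [0,0,0,-0.04,0,-0.2,0]
    - [0,0,0,-0.04,0,-0.2,0]

```text
clock: 18.65
ee_pos: [0.4935, -0.2758, 0.1934]
ee_rot: [[-0.3, 0.954, 0.001], [0.954, 0.3, -0.0], [-0.0, 0.001, -1.0]]
ft_force: [1.1, -0.5, -0.1]
opening: -0.0001
```

```bash
python3 - <<'E'
from h import *
s=robot.get_state(); print(s['ee_pos'],fx(s['ee_pos'][:2]),s['ft_force'])
v=world([0,0]); print(goal([*v,.19],107.5),goal([*v,.19],17.5))
c=cam('scene'); P=pts(c); z=P[...,2]; q=fx(P)
m=(z>.084)&(z<.094)&(abs(q[...,1])<.04)&(abs(q[...,0]+.05)<.012); print('tip y',q[m][:,1].max())
E
```

```text
[ 0.49354873 -0.27580283  0.19336145] [-0.05057739 -0.12864815] [ 1.11845807 -0.52600213 -0.12614448]
[0.0004, 0.0003, -0.0003, 0.2573, 0.101, 0.0067] [0.0006, -0.0001, 0.9997, 0.2573, 0.101, 0.0067]
tip y 0.01180188035778271
```

Request:
send_rows:
  steps:
    - [0,0,0,0.06,0.03,0,0]
    - [0,0,0,0.12,0.06,0,0]
    - [0,0,0,0.18,0.09,0,0]
    - [0,0,0,0.24,0.101,0,0]
    - [0,0,0,0.257,0.101,0,0]
    - [0,0,0,0.257,0.101,0,0]
    - [0,0,0,0.257,0.101,0,0]

```text
clock: 19.58
ee_pos: [0.5027, -0.1393, 0.1931]
ee_rot: [[-0.299, 0.954, -0.0], [0.954, 0.299, -0.001], [-0.001, -0.0, -1.0]]
ft_force: [-0.2, -0.0, 1.1]
opening: -0.0002
```

```bash
python3 - <<'E'
from h import *
s=robot.get_state(); print(s['ee_pos'],fx(s['ee_pos'][:2]),s['ft_force'])
v=world([0,0]); print(goal([*v,.108],107.5))
E
```

```text
[ 0.50269853 -0.13925726  0.19312963] [-0.00079103 -0.00117372] [-0.20617163 -0.03124655  1.06884595]
[-0.0002, 0.0005, -0.0014, 0.0025, 0.0016, 0.1703]
```

Request:
send_rows:
  steps:
    - [0,0,0,0.002,0.001,0.05,0]
    - [0,0,0,0.002,0.001,0.1,0]
    - [0,0,0,0.002,0.001,0.14,0]
    - [0,0,0,0.002,0.001,0.16,0]
    - [0,0,0,0.002,0.001,0.17,0]
    - [0,0,0,0.002,0.001,0.17,0]
    - [0,0,0,0.002,0.001,0.17,0]

```text
clock: 20.45
ee_pos: [0.5037, -0.1367, 0.109]
ee_rot: [[-0.301, 0.954, 0.002], [0.954, 0.301, -0.0], [-0.001, 0.001, -1.0]]
ft_force: [0.3, 1.5, -0.2]
opening: -0.0001
```

Request:
send_rows:
  steps:
    - [0,0,0,0,0,0.003,0]
    - [0,0,0,0,0,0.006,0]
    - [0,0,0,0,0,0.008,0]
    - [0,0,0,0,0,0.008,0]

```text
clock: 20.95
ee_pos: [0.503, -0.1364, 0.1042]
ee_rot: [[-0.301, 0.954, -0.0], [0.954, 0.301, 0.0], [0.0, -0.0, -1.0]]
ft_force: [-0.2, 1.0, -0.4]
opening: 0.0003
```

Request:
send_rows:
  steps:
    - [0,0,0,0,0,0.001,0]
    - [0,0,0,0,0,0.002,0]
    - [0,0,0,0,0,0.003,0]
    - [0,0,0,0,0,0.003,0]

```text
clock: 21.45
ee_pos: [0.5031, -0.1365, 0.103]
ee_rot: [[-0.301, 0.954, 0.0], [0.954, 0.301, 0.0], [0.0, 0.0, -1.0]]
ft_force: [-1.1, 0.6, 4.3]
opening: 0.0001
```

Request:
send_rows:
  steps:
    - [0,0,0,0,0,0.001,0]
    - [0,0,0,0,0,0.002,0]
    - [0,0,0,0,0,0.002,0]

```text
clock: 21.82
ee_pos: [0.5032, -0.1366, 0.1029]
ee_rot: [[-0.3, 0.954, 0.0], [0.954, 0.3, 0.001], [0.001, 0.0, -1.0]]
ft_force: [-3.7, 0.1, 10.3]
opening: 0.0
```

Request:
send_rows:
  steps:
    - [0,0,0,0,0,0.0015,0]
    - [0,0,0,0,0,0.0015,0]
    - [0,0,0,0,0,0.0015,0]
    - [0,0,0,0,0,0.0015,0]

```text
clock: 22.32
ee_pos: [0.5032, -0.1366, 0.1028]
ee_rot: [[-0.3, 0.954, 0.0], [0.954, 0.3, 0.001], [0.001, 0.001, -1.0]]
ft_force: [-5.5, 1.8, 15.9]
opening: -0.0001
```

```bash
python3 - <<'E'
from h import *
for n in('top','scene'):
    c=cam(n); P=pts(c); z=P[...,2]; q=fx(P)
    if n=='scene': cv2.imwrite('pics/s5.png',cv2.resize(c['frame'][90:240,120:320],None,fx=3,fy=3,interpolation=cv2.INTER_CUBIC))
    m=(z>.056)&(z<.0815)&(abs(q[...,0])<.1)&(abs(q[...,1])<.03); k=np.c_[q[m],z[m]]
    for sg in(-1,1):
        e=k[k[:,0]*sg>.06]
        if len(e)>5: print(n,sg,len(e),e[:,0].min(),e[:,0].max(),'y',e[:,1].min(),e[:,1].max(),'ztop',np.percentile(e[:,2],97))
    m=(z>.084)&(z<.094)&(abs(q[...,1])<.04)&(abs(q[...,0]+.05)<.012); print('tip y',q[m][:,1].max() if m.any() else '')
    s=robot.get_state(); print(s['ee_pos'],s['ft_force'])
E
```

```text
top -1 119 -0.08007930571806983 -0.06004950409742977 y -0.004486941157375996 0.02370955869868883 ztop 0.08027326634943517
top 1 173 0.06000347145783644 0.07982050267986679 y -0.022739183003052072 0.022783205834080944 ztop 0.07998530680365537
tip y 0.010491910548563334
[ 0.50321327 -0.13656131  0.1028118 ] [-4.80334084  0.96419889 16.25940464]
scene -1 12 -0.07927220476427702 -0.06196126194487691 y 0.0023725351015671586 0.025944019639618166 ztop 0.08039980809987515
scene 1 133 0.06040080644180778 0.08349859909724594 y -0.021615699855163633 0.024738270844728065 ztop 0.07947941868577915
tip y 
[ 0.50322346 -0.1365654   0.10283316] [-4.88778698  1.11905408 15.2074397 ]
```

View pics/s5.png

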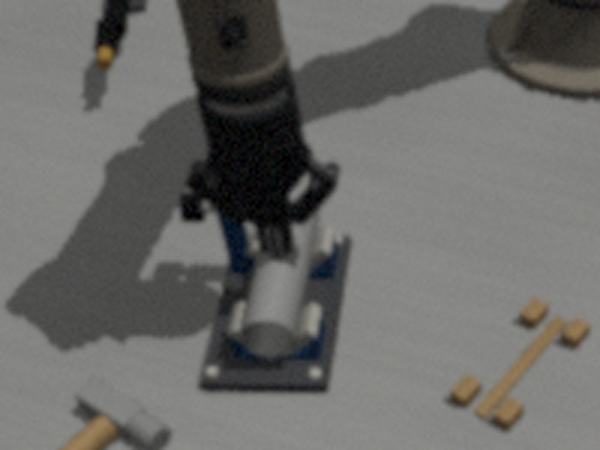

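The crop shows the shut fingertips at (278,245) pressing the middle of the seated pipe. The force holds at 15–16 N, the keeper tip is at +10 mm, and the pipe is centred. Handing in.

```bash
python3 - <<'E'
from h import *
robot.close_job(); print(robot.get_state()['ft_force'])
E
```

```text
the job is handed in; nothing more can be done
the job is handed in; nothing more can be done
```

The job is handed in, with the shut fingers still pressing the middle of the wide pipe. I pulled the knob out by 45 mm and laid the pipe in the V. I then pushed the knob home with shut fingers and pressed straight down. It took about 22 s of the 69 s allowed.

**Last checks that agreed:**
- The pipe is within about 1 mm of the V's centre, both along and across it. Its top reads z ≈ 0.080 m, against 0.078 m expected. The table itself read about 0.8 mm high, so the pipe is seated within tolerance.
- The keeper bar's tip is at y ≈ +10 mm, which is home. This showed in the top view; the arm hid it from the scene camera in the last look, although that camera saw it at +11.8 mm just before pressing.
- The downward press reads 15–16 N and is steady.

**What was off or not checked:**
- There is a sideways force of about 5 N, mostly along the pipe. The pipe did not move under it.
- The forces on the two V faces were not measured. I estimate about 14 N on each.
- I did not measure the thin pipe, tin, hammer and brush again at the end. The arm stayed clear of them throughout.

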